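# Load the filter cassettes into the latched rack

## Task

Take the amber and the green filter cassettes, in either order, out of the white open stand and push each one down into the rack dock of its own colour, pressing its sprung latch aside, until it stands fully home on the slot floor and the latch has snapped back over its foot. Let go of both, and leave the blue cassette latched in its dock and the brass objective and the oil bottle standing where they are.

Things in the scene. Friction and masses are not known exactly. Their poses are not given: they have to be found in the camera images.
- amber_center (a point): Centre of the upright amber filter cassette, 84 mm tall, 42 above its underside; x along its width, y through its thickness. It starts in one of the two places of the stand. Amber foot 76 wide x 12 thick x 14 tall; black frame 50 x 12 with amber window up to 54; amber grip tab on top 24 (x) x 12 (y), 54 to 84 above the underside (its middle 27 above this point). 50 to 100 g. Fits either way round.
- green_center (a point): Centre of the upright green filter cassette, 84 mm tall, 42 above its underside; x along its width, y through its thickness. It starts in the other place of the stand. Green foot 76 wide x 12 thick x 14 tall; black frame 50 x 12 with green window up to 54; green grip tab on top 24 (x) x 12 (y), 54 to 84 above the underside (its middle 27 above this point). 50 to 100 g. Fits either way round.
- blue_center (a point): Centre of the upright blue filter cassette, 84 mm tall, 42 above its underside; x along its width, y through its thickness. It is already latched in the blue dock; leave it there. Blue foot 76 wide x 12 thick x 14 tall; black frame 50 x 12 with blue window up to 54; blue grip tab on top 24 (x) x 12 (y), 54 to 84 above the underside (its middle 27 above this point). 50 to 100 g. Fits either way round.
- amber_slot (a point): Centre of the slot floor of the dock with the amber end block; x along the slot towards its latch, y across, z up. Takes a cassette's foot, width along x. 15 mm wide between white walls 28 high with a flared mouth (rim about 36 above the floor); 80 long from end wall (-x) to latch upright (+x). A cassette at home stands on this floor, centred within about 2 mm, its centre 42 above this point.
- green_slot (a point): Centre of the slot floor of the dock with the green end block; x along the slot towards its latch, y across, z up. Takes a cassette's foot, width along x. 15 mm wide between white walls 28 high with a flared mouth (rim about 36 above the floor); 80 long from end wall (-x) to latch upright (+x). A cassette at home stands on this floor, centred within about 2 mm, its centre 42 above this point.
- blue_slot (a point): Centre of the slot floor of the dock with the blue end block; x along the slot towards its latch, y across, z up. Takes a cassette's foot, width along x. 15 mm wide between white walls 28 high with a flared mouth (rim about 36 above the floor); 80 long from end wall (-x) to latch upright (+x). A cassette at home stands on this floor, centred within about 2 mm, its centre 42 above this point.
- amber_latch (a joint): Sprung steel latch of the amber dock, red thumb pad: 0 = closed, grows in m as it slides outward (slot +x), to 0.014. Hook tip 31 mm from the slot centre, underside 16 above the slot floor; a steep slope rises outward from it. A foot pushed straight down wedges it out about 9 mm (4 to 8 N down); at the floor it snaps back over the foot. Spring 1.4 to 2.6 N.
- green_latch (a joint): Sprung steel latch of the green dock, red thumb pad: 0 = closed, grows in m as it slides outward (slot +x), to 0.014. Hook tip 31 mm from the slot centre, underside 16 above the slot floor; a steep slope rises outward from it. A foot pushed straight down wedges it out about 9 mm (4 to 8 N down); at the floor it snaps back over the foot. Spring 1.4 to 2.6 N.
- blue_latch (a joint): Sprung steel latch of the blue dock, red thumb pad: 0 = closed, grows in m as it slides outward (slot +x), to 0.014. Hook tip 31 mm from the slot centre, underside 16 above the slot floor; a steep slope rises outward from it. A foot pushed straight down wedges it out about 9 mm (4 to 8 N down); at the floor it snaps back over the foot. Spring 1.4 to 2.6 N. Starts closed.
- rack: Fixed rack: aluminium plate 136 (x) x 226 (y) x 8 mm carrying three docks (amber, green, blue, in any order) side by side along y, 70 mm apart; origin at its underside, below the middle slot. The slot floors are 18 mm above the table, the latch tops 56 mm.
- stand: Fixed low white stand, 100 (x) x 200 (y) x 20 mm; origin at the centre of its underside. Two open troughs 14 mm deep, long axis along x, at y = +45 and -45 mm, floor 6 mm above the table; no latches, cassettes lift straight out.
- objective: Bystander: loose brass microscope objective, 32 mm diameter, 46 mm tall, standing on the table; origin at the centre of its underside.
- oil_bottle: Bystander: loose small amber oil bottle with black cap, 34 mm diameter, 70 mm tall, standing; origin at the centre of its underside.

How it is judged:
On the way, in this order (a step that is already met when the one before it is completed fails the run):
1. the first cassette presses its latch open as it enters its own slot (((value of joint amber_latch above 0.004 m and horizontal distance between amber_center and amber_slot below 0.015 m) or (value of joint green_latch above 0.004 m and horizontal distance between green_center and green_slot below 0.015 m))), for 0.05 s.
2. one of the two cassettes is fully home in its own slot with the latch snapped back (((horizontal distance between amber_center and amber_slot below 0.006 m and z of amber_center in the frame of amber_slot between 0.038 and 0.0455 m and angle between amber_center's own z axis and vertical below 0.08 rad and angle between the x axis of amber_center and the x axis of amber_slot, either way round below 0.12 rad and value of joint amber_latch below 0.003 m) or (horizontal distance between green_center and green_slot below 0.006 m and z of green_center in the frame of green_slot between 0.038 and 0.0455 m and angle between green_center's own z axis and vertical below 0.08 rad and angle between the x axis of green_center and the x axis of green_slot, either way round below 0.12 rad and value of joint green_latch below 0.003 m))), for 0.2 s.
3. the other cassette presses its latch open while the first stays home (((horizontal distance between amber_center and amber_slot below 0.006 m and z of amber_center in the frame of amber_slot between 0.038 and 0.0455 m and angle between amber_center's own z axis and vertical below 0.08 rad and angle between the x axis of amber_center and the x axis of amber_slot, either way round below 0.12 rad and value of joint amber_latch below 0.003 m and (value of joint green_latch above 0.004 m and horizontal distance between green_center and green_slot below 0.015 m)) or (horizontal distance between green_center and green_slot below 0.006 m and z of green_center in the frame of green_slot between 0.038 and 0.0455 m and angle between green_center's own z axis and vertical below 0.08 rad and angle between the x axis of green_center and the x axis of green_slot, either way round below 0.12 rad and value of joint green_latch below 0.003 m and (value of joint amber_latch above 0.004 m and horizontal distance between amber_center and amber_slot below 0.015 m)))), for 0.05 s.
4. both cassettes are home and latched (horizontal distance between amber_center and amber_slot below 0.006 m and z of amber_center in the frame of amber_slot between 0.038 and 0.0455 m and angle between each of amber_center, green_center's own z axis and vertical below 0.08 rad and angle between the x axis of amber_center and the x axis of amber_slot, either way round below 0.12 rad and value of joint each of amber_latch, green_latch below 0.003 m and horizontal distance between green_center and green_slot below 0.006 m and z of green_center in the frame of green_slot between 0.038 and 0.0455 m and angle between the x axis of green_center and the x axis of green_slot, either way round below 0.12 rad), for 0.2 s.
At the end, for the whole second after the job is handed in: Amber, green and blue cassettes each in the dock of their colour: within 6 mm of the slot centre, at most 3.5 mm above fully home, upright within 0.08 rad, in line with the slot within 0.12 rad (either way round), all three latches within 3 mm of closed (all of step 4 and horizontal distance between blue_center and blue_slot below 0.006 m and z of blue_center in the frame of blue_slot between 0.038 and 0.0455 m and angle between blue_center's own z axis and vertical below 0.08 rad and angle between the x axis of blue_center and the x axis of blue_slot, either way round below 0.12 rad and value of joint blue_latch below 0.003 m); the robot touches nothing.
It fails at once if the blue cassette is lifted or shifted by more than 10 mm (distance of blue_center from where it was at the start of the episode above 0.01 m).
It fails at once if the objective is shifted by more than 30 mm or tipped (distance of objective from where it was at the start of the episode above 0.03 m or angle between objective's own z axis and vertical above 0.5 rad).
It fails at once if the oil bottle is shifted by more than 30 mm or tipped (distance of oil_bottle from where it was at the start of the episode above 0.03 m or angle between oil_bottle's own z axis and vertical above 0.5 rad).
It also fails if it takes over 58 s, if anything falls off the work surface, if the arm or the gripper's body presses on something with over 40 N, if the wrist force passes 120 N, or if a joint passes its speed limit or range.

## Robot

A 6-joint arm with a two-finger parallel gripper is mounted at the origin on the work surface. World frame = base frame: x ahead of the robot, y to its left, z up, the work surface at z = 0. Lengths are in m, angles in rad, forces in N, time in s.
With the tool pointing down it reaches from about 0.275 to 0.775 m from the base axis. Payload 14.6 kg.
Tool frame: the origin (TCP) lies at the very end of the fingers, on their centre line; the grasp point (between the pads) lies 19 mm behind it (robot.hold_point_z is the distance from the TCP to the grasp point, in m); z points along the fingers, y is the line along which they close (so a half turn about z gives the same grasp; the last joint's range is limited). The gripper opens to 85 mm and grips with 20 to 120 N. Pads are 22 mm wide; open, the fingers measure 114 mm over their backs; the gripper's body (76 mm by 85 mm) begins 54 mm behind the grasp point. The pads swing forward as they close: fully open they stand 13 mm farther back than shut.
Start: joints at [1.091, 0.263, -0.048, 1.259, 0, 1.415], TCP at [0.168, 0.498, 0.231] pointing down, gripper open.
Joint ranges: [-2.65, 2.65], [-0.89, 1.7], [-1.18, 1.37], [-2.13, 2.11], [-1.35, 1.29], [-3.14, 3.14]. Speed limits (rad/s): [1.89, 1.89, 2.57, 2.79, 3.14, 3.14].

## Interface

Orientations are given as a rotation vector (axis times angle).
In Python, from workcell import robot, optics, job, look_for gives the robot as it stands.
- The arm moves only by the tool move_arm, never from a script. Its argument "rows" is a list that holds one entry, the list of rows, each a list of 5 numbers: the shift along the tool's x, y, z in m, then the turn about the tool's z in degrees, then the finger opening in m, from 0 to 0.0854. In form: [[[x, y, z, roll, claw], ...]]. A call has 1 to 20 rows; each row is the pose to reach, as a shift and turn from the pose commanded when the call began, along the tool's axes at that moment; what a row does not reach only later rows make up. A row lasts 1/10 s, in which the tool goes at most 50 mm and 8.59 degrees, less where a joint would pass 70% of its speed; a pose out of reach is approached as far as the arm can. A call with a gripper value outside its range is refused whole. The fingers move at their own pace and stop on an object; "squeeze" is the grip in N (left out, the last holds). Time passes only in rows, so rows that repeat a pose let the fingers close. It gives the time, the measured TCP pose, the force and the opening at its end, in the units of the state.
- robot.state(): the state, without advancing time (a new reading comes with each control period).
- optics.get_image(name): name is "scene" or "top" or "wrist"; returns the picture (420x560x3 uint8, red, green, blue); there is no depth.
- optics.camera_info(name): a dict with "camera_matrix" (3x3 intrinsics, pixels), "rvec" (rotation vector, rad) and "tvec" (3), from world to camera coordinates, as OpenCV has them; the wrist camera has in their place "tool_from_camera" (4x4, takes a point from camera to tool coordinates, whose origin is the TCP and whose axes are the flange's). Camera axes: x right, y down, z forward; pixel columns grow to the right and rows downward; lengths in m; the calibration is good to about 2 mm. A picture is of the moment at which its call begins: read the wrist's pose just before it. camera_info takes no time and is no camera call.
- job.job_done(): hands the job in, once; it reports no verdict.
Trained networks look in the newest picture that a camera, given by its name, has taken for a name from the list of things; names that differ only in an ending like _2 or _b are one class to them, and where a whole thing is asked for, a point or a joint stands for the part that bears it (a point fixed in the world has none). Each returns a list of dicts, best first, with "score" (0 to 1); they miss things now and then, are a little off and sometimes report something else, mostly with a low value. They report only what shows in the picture. A call takes as long as a camera call.
- look_for(camera, target): "xy" ([column, row] in pixels, amid what is visible of it).
The state is a dict: "t": time; "joint_positions": joint angles; "qd": joint speeds; "effort": joint torques, N m; "ee_pos": TCP position; "ee_rot": TCP orientation; "contact_force": force on the tool from outside, world axes, zero at the start; "ft_torque": the same for the moment, N m; "grip_width": finger opening in m.
Only numpy, scipy, OpenCV 4.12 (cv2) and the standard library are available. Lean on these libraries where they do the work, as an engineer would, in place of code of your own. Each camera call takes 0.05 s, during which the arm holds its last target. There are 200 camera calls.

## Working session

There is one attempt and no reset: what is moved stays moved. The work goes in short steps, Python scripts to look and compute and a tool call to move; the robot and the scene stay as the last step left them, time stands still between calls to the robot, and variables do not carry over. Pictures are saved under pics/ and viewed, on a budget of 10 in all, crops included, one or two more only if the job needs it, and the job is handed in when it is done.

Besides the shell and the picture viewer there is one more tool, called after "Request:" by a JSON object that holds its "op" and its "data". move_arm: Moves the arm, as the interface text tells. Its arguments: {"type":"object","properties":{"rows":{"type":"array","items":{"type":"array","items":{"type":"array","items":{"type":"number"}}}},"squeeze":{"type":"number"}},"required":["rows"]}

```bash
mkdir -p pics; ls
python3 - <<'E'
from workcell import robot, optics, job, look_for
import cv2,numpy as np
print(robot.state())
for n in ["top","scene","wrist"]:
    im=optics.get_image(n); cv2.imwrite(f"pics/{n}0.png",im[:,:,::-1]); print(n,optics.camera_info(n))
for n in ["top","scene"]:
  for t in ["amber_center","green_center","blue_center","amber_latch","green_latch","blue_latch","rack","stand","objective","oil_bottle"]:
    print(n,t,[(np.round(d["xy"]),round(d["score"],2)) for d in look_for(n,t)][:3])
E
```

```text
pics
{'t': 0.0, 'joint_positions': array([ 1.09068603e+00,  2.63557288e-01, -4.89218628e-02,  1.25936764e+00,
        2.43103720e-05,  1.41552467e+00]), 'qd': array([ 0.00065437,  0.00031891, -0.00102219, -0.00059011,  0.00033113,
        0.00033248]), 'effort': array([ 1.58912142e-03, -6.37613082e+01,  3.84567797e+01,  1.35774913e-02,
       -1.01471362e-04, -1.10783753e-05]), 'ee_pos': array([0.16742382, 0.49732392, 0.2308128 ]), 'ee_rot': array([-5.07958041e-01, -3.09989901e+00,  1.55539759e-03]), 'contact_force': array([ 0.37993202, -0.26015365, -0.63822756]), 'ft_torque': array([-0.00839985, -0.04496078,  0.0146595 ]), 'grip_width': 0.08530394281075834}
top {'camera_matrix': array([[465.69658152,   0.        , 274.09408196],
       [  0.        , 465.69658152, 210.86193567],
       [  0.        ,   0.        ,   1.        ]]), 'rvec': array([ 2.16109952, -2.16955825,  0.06896267]), 'tvec': array([0.03546768, 0.63084058, 1.07952226])}
scene {'camera_matrix': array([[487.43168863,   0.        , 283.34863424],
       [  0.        , 487.43168863, 214.58092397],
       [  0.        ,
[... 980 characters left out ...]
lue_latch [(array([155., 241.]), 0.59)]
top rack [(array([200., 255.]), 0.79)]
top stand [(array([363., 283.]), 0.89)]
top objective [(array([278., 172.]), 0.54), (array([202., 255.]), 0.3)]
top oil_bottle [(array([324., 157.]), 0.63)]
scene amber_center [(array([322., 155.]), 0.63), (array([137., 278.]), 0.59)]
scene green_center [(array([166., 238.]), 0.95)]
scene blue_center [(array([321., 123.]), 0.92)]
scene amber_latch [(array([309., 175.]), 0.53)]
scene green_latch [(array([324., 154.]), 0.45)]
scene blue_latch []
scene rack [(array([299., 191.]), 0.56)]
scene stand [(array([151., 283.]), 0.9)]
scene objective [(array([338., 260.]), 0.61)]
scene oil_bottle [(array([321., 303.]), 0.8)]
```

View pics/top0.png

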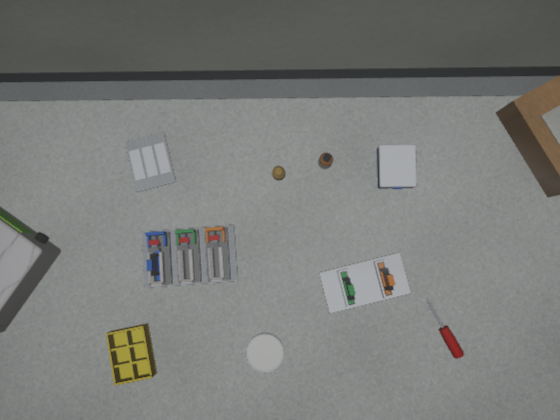

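View pics/scene0.png

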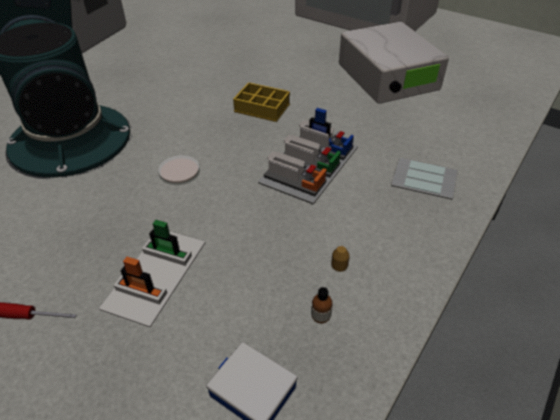

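```bash
cat > h.py <<'E'
from workcell import robot, optics, job, look_for
import cv2,numpy as np
from scipy.spatial.transform import Rotation as R
def cam(n,st=None):
    c=optics.camera_info(n); K=c["camera_matrix"]
    if n!="wrist":
        Rm=cv2.Rodrigues(c["rvec"])[0]; return K,Rm.T,-Rm.T@c["tvec"]
    st=st or robot.state(); T=c["tool_from_camera"]; Rt=R.from_rotvec(st["ee_rot"]).as_matrix()
    return K,Rt@T[:3,:3],Rt@T[:3,3]+st["ee_pos"]
def px2w(C,uv,z):
    K,Rc,o=C; d=Rc@np.linalg.solve(K,[uv[0],uv[1],1]); return o+d*(z-o[2])/d[2]
def w2px(C,P):
    K,Rc,o=C; q=K@(Rc.T@(np.asarray(P,float)-o)); return q[:2]/q[2]
E
python3 - <<'E'
from h import *
C=cam("top");S=cam("scene")
for n,uv,z in [("amber",(388,278),.055),("green",(349,288),.055),("blue",(153,266),.06),("al",(218,239),.04),("gl",(186,242),.04),("bl",(155,241),.04),("rack",(200,255),.03),("stand",(363,283),.015),("obj",(278,172),.03),("oil",(324,157),.05)]:
    p=px2w(C,uv,z); print(n,p.round(3),w2px(S,p).round(), np.hypot(*p[:2]).round(3))
im=cv2.imread("pics/top0.png")
a=cv2.resize(im[215:315,125:265],None,fx=5,fy=5,interpolation=cv2.INTER_CUBIC)[:,:]
b=cv2.resize(im[235:335,310:420],None,fx=5,fy=5,interpolation=cv2.INTER_CUBIC)
st=robot.state();print(R.from_rotvec(st["ee_rot"]).as_matrix().round(3))
cv2.imwrite("pics/rackcrop.png",a)
E
```

```text
amber [ 0.474 -0.227  0.055] [136. 274.] 0.525
green [ 0.451 -0.138  0.055] [164. 236.] 0.472
blue [0.502 0.311 0.06 ] [319. 124.] 0.591
al [0.564 0.165 0.04 ] [307. 175.] 0.588
gl [0.558 0.24  0.04 ] [323. 155.] 0.607
bl [0.56  0.313 0.04 ] [341. 139.] 0.642
rack [0.527 0.208 0.03 ] [303. 161.] 0.567
stand [ 0.46  -0.176  0.015] [156. 266.] 0.493
obj [0.724 0.023 0.03 ] [340. 253.] 0.724
oil [ 0.755 -0.085  0.05 ] [325. 296.] 0.76
[[-0.948  0.319  0.   ]
 [ 0.319  0.948  0.   ]
 [-0.     0.    -1.   ]]
```

View pics/wrist0.png

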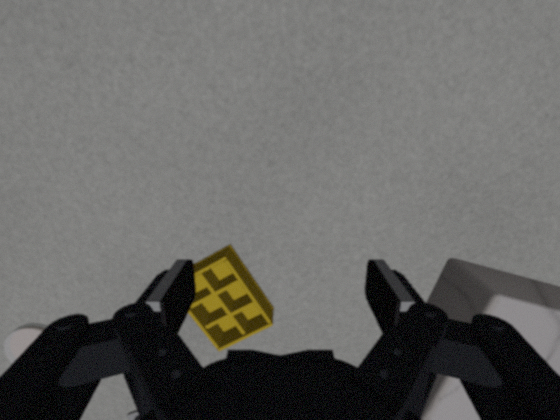

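Request:
{"op": "move_arm", "data": {"rows": [[[-0.1,-0.035,0.0,-5,0.085],[-0.2,-0.07,0.0,-10,0.085],[-0.3,-0.105,0.015,-15,0.085],[-0.36,-0.13,0.025,-18.6,0.085],[-0.4,-0.142,0.03,-18.6,0.085],[-0.4,-0.142,0.03,-18.6,0.085],[-0.4,-0.142,0.03,-18.6,0.085],[-0.4,-0.142,0.03,-18.6,0.085],[-0.4,-0.142,0.03,-18.6,0.085],[-0.4,-0.142,0.03,-18.6,0.085],[-0.4,-0.142,0.03,-18.6,0.085],[-0.4,-0.142,0.03,-18.6,0.085],[-0.4,-0.142,0.03,-18.6,0.085],[-0.4,-0.142,0.03,-18.6,0.085]]]}}

```text
t: 2.55
ee_pos: [0.5008, 0.236, 0.2016]
ee_rot: [-0.002, 3.141, 0.0]
contact_force: [0.5, 0.1, -0.4]
grip_width: 0.0853
```

Run:
```python
from h import *
st=robot.state(); im=optics.get_image("wrist"); cv2.imwrite("pics/w1.png",im[:,:,::-1])
np.save("w1.npy",np.r_[st["ee_pos"],st["ee_rot"]])
C=cam("wrist",st)
for t in ["amber_latch","green_latch","blue_latch","rack","blue_center"]:
    print(t,[(np.round(d["xy"],1),round(d["score"],2),px2w(C,d["xy"],.05).round(4)) for d in look_for("wrist",t)][:2])
print(st["ee_pos"],st["ee_rot"],st["qd"].round(3))
```

```text
amber_latch [(array([220.3, 250.2]), 0.91, array([0.5664, 0.1697, 0.05  ])), (array([  4.5, 161.5]), 0.21, array([ 0.4687, -0.0417,  0.05  ]))]
green_latch [(array([284.7, 245.8]), 0.66, array([0.561 , 0.2409, 0.05  ]))]
blue_latch [(array([344.2, 243.5]), 0.95, array([0.5582, 0.3062, 0.05  ]))]
rack [(array([302.6, 189.6]), 0.96, array([0.4974, 0.259 , 0.05  ]))]
blue_center [(array([352.4, 201.9]), 0.74, array([0.5106, 0.3117, 0.05  ])), (array([223.4, 251. ]), 0.34, array([0.5673, 0.173 , 0.05  ]))]
[0.5007572  0.23595984 0.20156169] [-1.65931429e-03  3.14128793e+00  1.69545663e-04] [-0.005  0.002  0.001 -0.002  0.    -0.001]
```

View pics/w1.png

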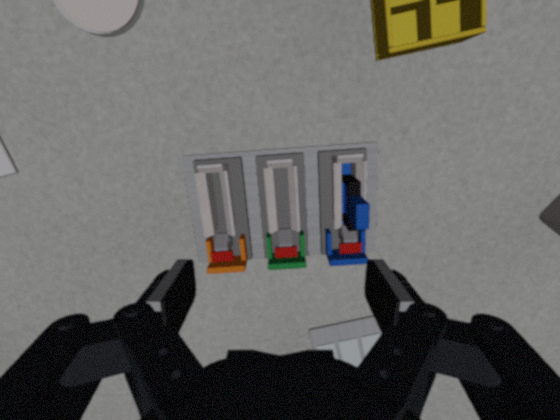

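```bash
cat >> h.py <<'E'
def draw(im,C,ox,oy,pose,rects,f):
    x,y,a=pose; c,s=np.cos(a),np.sin(a)
    for (x0,x1,y0,y1,z,col) in rects:
        q=[]
        for px,py in [(x0,y0),(x1,y0),(x1,y1),(x0,y1)]:
            u=w2px(C,[x+c*px-s*py,y+s*px+c*py,z]); q.append(((u[0]-ox+.5)*f-.5,(u[1]-oy+.5)*f-.5))
        cv2.polylines(im,[np.round(q).astype(int)],True,col,1,cv2.LINE_AA)
E
cat > ov.py <<'E'
from h import *
import sys
v=np.load("w1.npy"); C=cam("wrist",dict(ee_pos=v[:3],ee_rot=v[3:]))
im=cv2.imread("pics/w1.png")[135:275,180:385]
im=cv2.convertScaleAbs(cv2.resize(im,None,fx=3.9,fy=3.9,interpolation=cv2.INTER_CUBIC),alpha=1.2)
# blue tab top
tab=px2w(C,(361,203),.102); print("tabtop approx",tab)
pose=(.5115,.2405,np.radians(2.2))
rs=[(-68,68,-113,113,8,(0,255,255))]
for k in (-70,0,70):
    rs+=[(-40,40,k-7.5,k+7.5,18,(255,255,0)),(-40,40,k-7.5,k+7.5,46,(0,255,0))]
rs+=[(-12,12,64,76,102,(255,0,255))]
rs=[tuple(np.array(r[:5])/1000)+(r[5],) for r in rs]
draw(im,C,180,135,pose,rs,3.9)
cv2.imwrite("pics/ov1.png",im)
for uv in [(185,154),(378,142)]: print(px2w(C,uv,.008))
E
python3 ov.py
```

```text
tabtop approx [0.49663135 0.30566328 0.102     ]
[0.46602711 0.12714422 0.008     ]
[0.45232453 0.34622874 0.008     ]
```

View pics/ov1.png

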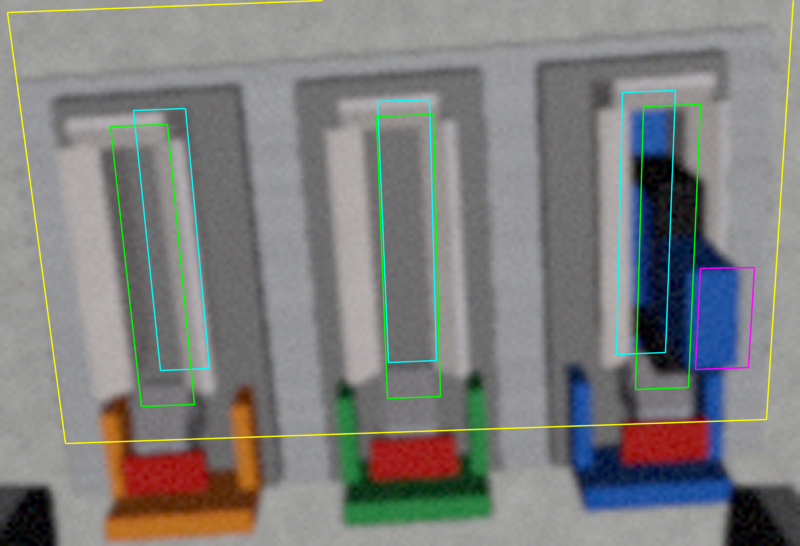

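Request:
{"op": "move_arm", "data": {"rows": [[[-0.005,0.001,0.03,-2,0.085],[-0.01,0.002,0.06,-3.6,0.085],[-0.01,0.002,0.07,-3.6,0.085],[-0.01,0.002,0.07,-3.6,0.085],[-0.01,0.002,0.07,-3.6,0.085]]]}}

```text
t: 3.35
ee_pos: [0.5115, 0.2374, 0.1323]
ee_rot: [-0.097, 3.139, 0.0]
contact_force: [-0.4, -0.1, 0.8]
grip_width: 0.0849
```

```bash
cat > ov.py <<'E'
from h import *
import sys
v=np.load("w2.npy"); C=cam("wrist",dict(ee_pos=v[:3],ee_rot=v[3:]))
pose=(float(sys.argv[1]),float(sys.argv[2]),np.radians(float(sys.argv[3])))
ox,oy,f=190,100,4
im=cv2.imread("pics/w2.png")[oy:oy+150,ox:ox+200]
im=cv2.convertScaleAbs(cv2.resize(im,None,fx=f,fy=f,interpolation=cv2.INTER_CUBIC),alpha=1.2)
rs=[(-40,40,-7.5,7.5,18,(255,255,0)),(-40,40,-7.5,7.5,46,(0,255,0)),(-12,12,64,76,102,(255,0,255))]
for k in (-70,70): rs+=[(-40,40,k-7.5,k+7.5,46,(0,255,0))]
rs=[tuple(np.array(r[:5])/1000)+(r[5],) for r in rs]
draw(im,C,ox,oy,pose,rs,f)
cv2.imwrite("pics/ov2.png",im)
E
python3 - <<'E'
from h import *
st=robot.state(); im=optics.get_image("wrist"); cv2.imwrite("pics/w2.png",im[:,:,::-1])
np.save("w2.npy",np.r_[st["ee_pos"],st["ee_rot"]]); print(st["ee_pos"],st["ee_rot"],st["qd"].round(3))
C=cam("wrist",st)
hsv=cv2.cvtColor(im,cv2.COLOR_RGB2HSV)
m=(((hsv[...,0]<5)|(hsv[...,0]>174))&(hsv[...,1]>150)&(hsv[...,2]>60)).astype(np.uint8)
n,l,s,c=cv2.connectedComponentsWithStats(m)
for i in range(1,n):
    if s[i,4]>60: print(s[i],c[i].round(1),px2w(C,c[i],.05).round(4))
E
python3 ov.py .5115 .238 3.6
```

```text
[0.51150564 0.23743763 0.13233597] [-9.74256625e-02  3.13934239e+00  3.71372354e-04] [-0.001 -0.009  0.011 -0.003  0.003 -0.004]
[350 269  17  13 193] [357.5 275.3] [0.5638 0.3078 0.05  ]
[194 270  21  14 249] [204.1 276.8] [0.5735 0.1745 0.05  ]
[268 270  29  13 342] [281.8 276.2] [0.5687 0.2421 0.05  ]
```

View pics/ov2.png

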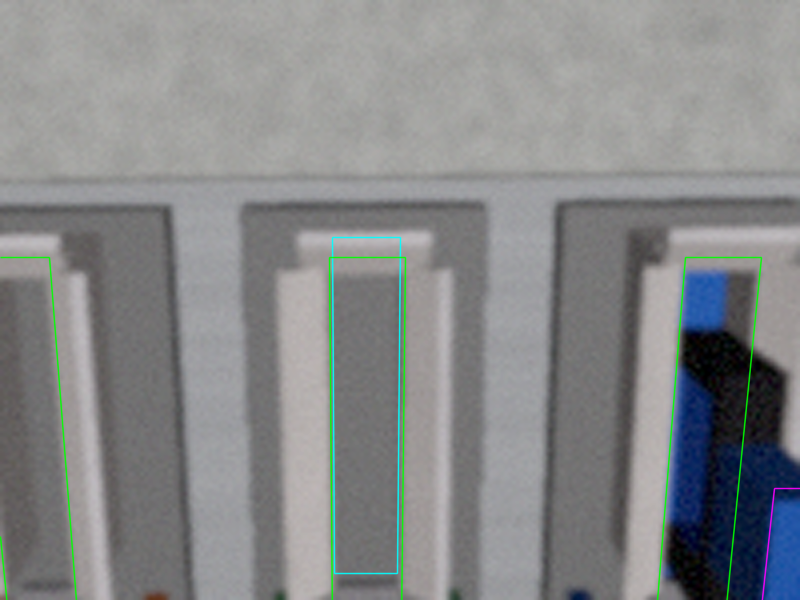

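Run:
```python
from h import *
v=np.load("w2.npy"); C=cam("wrist",dict(ee_pos=v[:3],ee_rot=v[3:]))
ox,oy,f=235,150,6
im=cv2.imread("pics/w2.png")[oy:oy+150,ox:ox+90]
im=cv2.convertScaleAbs(cv2.resize(im,None,fx=f,fy=f,interpolation=cv2.INTER_CUBIC)[:,:],alpha=1.5)
rs=[(-40,31,-4,4,34,(0,255,0)),(-40,40,-7.5,7.5,18,(255,255,0)),(-40,40,-7.5,7.5,56,(255,0,255)),(-40,40,-10,10,46,(0,255,255))]
rs=[tuple(np.array(r[:5])/1000)+(r[5],) for r in rs]
draw(im,C,ox,oy,(.5135,.238,np.radians(3.7)),rs,f)
im=cv2.resize(im,None,fx=.66,fy=.66,interpolation=cv2.INTER_AREA)
cv2.imwrite("pics/ov3.png",im)
```

```text
(no output)
```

View pics/ov3.png

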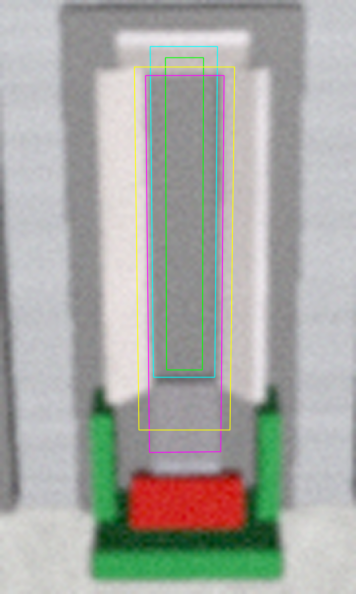

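Request:
{"op": "move_arm", "data": {"rows": [[[0.0,0.0,-0.03,0,0.085],[0.01,-0.04,-0.06,-3,0.085],[0.03,-0.09,-0.06,-6,0.085],[0.04,-0.14,-0.06,-9,0.085],[0.05,-0.19,-0.06,-10.9,0.085],[0.06,-0.24,-0.06,-10.9,0.085],[0.07,-0.29,-0.06,-10.9,0.085],[0.08,-0.34,-0.06,-10.9,0.085],[0.087,-0.38,-0.06,-10.9,0.085],[0.087,-0.408,-0.06,-10.9,0.085],[0.087,-0.408,-0.06,-10.9,0.085],[0.087,-0.408,-0.06,-10.9,0.085],[0.087,-0.408,-0.06,-10.9,0.085],[0.087,-0.408,-0.06,-10.9,0.085]]]}}

```text
t: 4.8
ee_pos: [0.4502, -0.1743, 0.1917]
ee_rot: [-0.398, 3.116, -0.0]
contact_force: [0.8, 0.3, 1.2]
grip_width: 0.085
```

Run:
```python
from h import *
st=robot.state(); im=optics.get_image("wrist"); cv2.imwrite("pics/w3.png",im[:,:,::-1])
np.save("w3.npy",np.r_[st["ee_pos"],st["ee_rot"]]); print(st["ee_pos"],st["ee_rot"],st["qd"].round(3))
C=cam("wrist",st)
for t in ["stand","amber_center","green_center"]:
    print(t,[(np.round(d["xy"],1),round(d["score"],2),px2w(C,d["xy"],.02).round(4)) for d in look_for("wrist",t)][:2])
hsv=cv2.cvtColor(im,cv2.COLOR_RGB2HSV)
m=((hsv[...,2]>150)&(hsv[...,1]<60)).astype(np.uint8)
n,l,s,c=cv2.connectedComponentsWithStats(m)
for i in range(1,n):
    if s[i,4]>500: print(s[i],c[i].round(1))
```

```text
[ 0.45017455 -0.1742818   0.19166879] [-3.98392828e-01  3.11579515e+00 -2.76078775e-04] [-0.002  0.002 -0.001 -0.004 -0.002 -0.001]
stand [(array([314.1, 202.4]), 0.73, array([ 0.4563, -0.1336,  0.02  ])), (array([272.7, 186.8]), 0.61, array([ 0.4506, -0.183 ,  0.02  ]))]
amber_center [(array([225.7, 202.3]), 0.65, array([ 0.4812, -0.2297,  0.02  ]))]
green_center [(array([314. , 202.7]), 0.73, array([ 0.4567, -0.1336,  0.02  ]))]
```

View pics/w3.png

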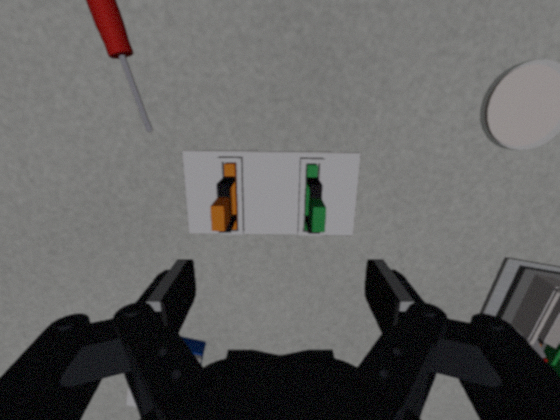

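Run:
```python
from h import *
from scipy.optimize import least_squares
v=np.load("w3.npy"); C=cam("wrist",dict(ee_pos=v[:3],ee_rot=v[3:]))
img=cv2.imread("pics/w3.png"); g=cv2.GaussianBlur(cv2.cvtColor(img,cv2.COLOR_BGR2GRAY),(3,3),0)
roi=g[130:260,165:380]; t,m=cv2.threshold(roi,0,255,cv2.THRESH_OTSU)
cs,_=cv2.findContours(m,cv2.RETR_EXTERNAL,cv2.CHAIN_APPROX_NONE)
q=cv2.approxPolyDP(cv2.convexHull(max(cs,key=cv2.contourArea)),5,True)[:,0]+[165,130]
print("thr",t,q.tolist())
W=np.array([px2w(C,p,.02)[:2] for p in q]); print(W.round(4).tolist())
# stand pose by corners
L=np.array([[-.05,-.1],[-.05,.1],[.05,.1],[.05,-.1]])
def f(p):
    c,s=np.cos(p[2]),np.sin(p[2]); P=L@np.array([[c,s],[-s,c]])+p[:2]
    return np.min(np.linalg.norm(P[:,None]-W[None],axis=2),axis=1)
r=least_squares(f,[.46,-.176,.25]); print("stand",r.x.round(4),np.degrees(r.x[2]),f(r.x).round(4))
x,y,a=r.x
ox,oy,k=175,140,4
o=cv2.convertScaleAbs(cv2.resize(img[oy:oy+110,ox:ox+195],None,fx=k,fy=k,interpolation=cv2.INTER_CUBIC),alpha=1.3)
rs=[(-.05,.05,-.1,.1,.02,(0,255,255))]
for yy in (-.045,.045):
    rs+=[(-.012,.012,yy-.006,yy+.006,.09,(255,0,255)),(-.038,.038,yy-.006,yy+.006,.02,(255,255,0))]
draw(o,C,ox,oy,(x,y,a),rs,k); cv2.imwrite("pics/ov4.png",o)
for s in (-1,1):
    print(x-np.sin(a)*s*.045,y+np.cos(a)*s*.045)
```

```text
thr 91.0 [[379, 130], [379, 258], [165, 259], [165, 130]]
[[0.3639, -0.0906], [0.503, -0.039], [0.5686, -0.2858], [0.4201, -0.3065]]
stand [ 0.4639 -0.1805  0.2547] 14.59124207075508 [0.0265 0.0271 0.0358 0.0376]
0.475235956089234 -0.22400732174418855
0.45256302681295907 -0.1369100297195048
```

View pics/ov4.png

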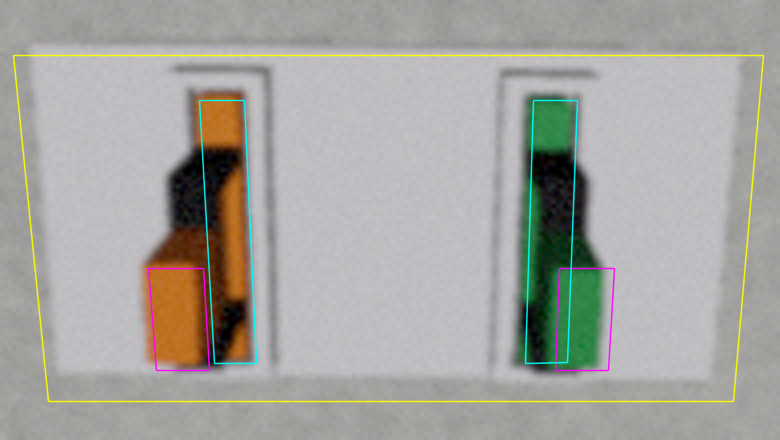

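```bash
cat >> h.py <<'E'
def fitquad(img,C,uv0,z,sx,sy,yaw,win=14):
    """centre of tab top (sx x sy) by colour: mask similar to pixel uv0, fit hull rectangle in world plane z"""
    k=4; u,v=int(uv0[0]),int(uv0[1])
    ox,oy=u-win,v-win-6
    p=cv2.resize(img[oy:v+win+6,ox:u+win],None,fx=k,fy=k,interpolation=cv2.INTER_CUBIC)
    p=cv2.GaussianBlur(p,(5,5),0).astype(float)
    ref=p[(v-oy)*k-4:(v-oy)*k+4,(u-ox)*k-4:(u-ox)*k+4].reshape(-1,3).mean(0)
    m=(np.linalg.norm(p-ref,axis=2)<.35*np.linalg.norm(ref)).astype(np.uint8)
    m=cv2.morphologyEx(m,cv2.MORPH_OPEN,np.ones((13,13)))
    n,l=cv2.connectedComponents(m); m=l==l[(v-oy)*k,(u-ox)*k]
    ys,xs=np.nonzero(m); c,s=np.cos(yaw),np.sin(yaw)
    W=np.array([px2w(C,((a+.5)/k-.5+ox,(b+.5)/k-.5+oy),z)[:2] for a,b in zip(xs,ys)])
    L=np.c_[W@[c,s],W@[-s,c]]; lo=np.percentile(L,1,0); hi=np.percentile(L,99,0)
    mid=(lo+hi)/2; return np.array([c*mid[0]-s*mid[1],s*mid[0]+c*mid[1]]),hi-lo
E
python3 - <<'E'
from h import *
v=np.load("w3.npy"); C=cam("wrist",dict(ee_pos=v[:3],ee_rot=v[3:])); img=cv2.imread("pics/w3.png")
for n,uv in [("amber",(175+175/4,140+315/4)),("green",(175+583/4,140+315/4))]:
    print(n,*fitquad(img,C,uv,.09,.024,.012,np.radians(14.6)))
# stand at z=.006 from picked corners
q=[(30,45),(740,57),(712,378),(60,373)]
W=np.array([px2w(C,(175+a/4,140+b/4),.006)[:2] for a,b in q]);print(W.round(4).tolist(),W.mean(0))
d=W[1]-W[0];e=W[2]-W[3];print(np.linalg.norm(d),np.linalg.norm(e),[np.degrees(np.arctan2(-t[0],t[1])) for t in(d,e)])
E
```

```text
amber [ 0.47431744 -0.22565218] [0.02372578 0.0114769 ]
green [ 0.45314141 -0.13912554] [0.02356532 0.01063655]
[[0.4399, -0.2895], [0.3933, -0.0973], [0.4868, -0.0737], [0.535, -0.2653]] [ 0.46374974 -0.18145826]
0.19772979615481806 0.19764953646399566 [np.float64(13.63163860204767), np.float64(14.106173587234158)]
```

Request:
{"op": "move_arm", "data": {"rows": [[[-0.006,0.017,0.02,0.7,0.06],[-0.0117,0.0333,0.04,0.7,0.06],[-0.0117,0.0333,0.062,0.7,0.06],[-0.0117,0.0333,0.062,0.7,0.06],[-0.0117,0.0333,0.062,0.7,0.06],[-0.0117,0.0333,0.062,0.7,0.06]]]}}

```text
t: 5.6
ee_pos: [0.4536, -0.1406, 0.1303]
ee_rot: [-0.377, 3.118, -0.001]
contact_force: [-0.5, -0.2, -0.3]
grip_width: 0.0598
```

Run:
```python
from h import *
st=robot.state(); im=optics.get_image("wrist")[:,:,::-1].copy(); cv2.imwrite("pics/w4.png",im)
np.save("w4.npy",np.r_[st["ee_pos"],st["ee_rot"]]); print(st["ee_pos"],st["ee_rot"])
C=cam("wrist",st)
uv=w2px(C,[.4531,-.1391,.09]); print(uv, fitquad(im,C,uv,.09,.024,.012,np.radians(13.85),win=18))
```

```text
[ 0.45359434 -0.14057638  0.13032295] [-3.76716002e-01  3.11777269e+00 -1.23864711e-03]
[283.29608545 233.35243626] (array([ 0.45274292, -0.13903611]), array([0.02290938, 0.01057625]))
```

Request:
{"op": "move_arm", "data": {"rows": [[[0,0.0015,0.03,0,0.05],[0,0.0015,0.06,0,0.05],[0,0.0015,0.0733,0,0.05],[0,0.0015,0.0733,0,0.05],[0,0.0015,0.0733,0,0.03],[0,0.0015,0.0733,0,0.01],[0,0.0015,0.0733,0,0.0],[0,0.0015,0.0733,0,0.0],[0,0.0015,0.0733,0,0.0],[0,0.0015,0.0733,0,0.0],[0,0.0015,0.0733,0,0.0],[0,0.0015,0.0733,0,0.0]]], "squeeze": 60}}

```text
t: 6.85
ee_pos: [0.4534, -0.1392, 0.0571]
ee_rot: [-0.377, 3.117, -0.002]
contact_force: [-0.8, -0.8, 6.8]
grip_width: 0.0113
```

Request:
{"op": "move_arm", "data": {"rows": [[[0,0,-0.03,0,0],[0,0,-0.06,0,0],[0,0,-0.09,0,0],[-0.015,0.035,-0.09,1,0],[-0.03,0.07,-0.09,2,0],[-0.045,0.105,-0.09,3,0],[-0.06,0.14,-0.09,4,0],[-0.075,0.175,-0.09,5,0],[-0.09,0.21,-0.09,6,0],[-0.105,0.245,-0.09,7,0],[-0.12,0.28,-0.09,8,0],[-0.135,0.315,-0.09,9,0],[-0.145,0.34,-0.09,10.1,0],[-0.15,0.3516,-0.09,10.1,0],[-0.15,0.3516,-0.09,10.1,0],[-0.15,0.3516,-0.09,10.1,0],[-0.15,0.3516,-0.09,10.1,0]]]}}

```text
t: 8.55
ee_pos: [0.5145, 0.2374, 0.1462]
ee_rot: [0.1, -3.14, 0.0]
contact_force: [0.2, -0.5, -0.5]
grip_width: 0.0115
```

Run:
```python
from h import *
st=robot.state(); im=optics.get_image("wrist")[:,:,::-1].copy(); cv2.imwrite("pics/w5.png",im)
a=np.degrees(2*np.arctan2(st["ee_rot"][1],st["ee_rot"][0])-np.pi); print(st["ee_pos"],a,st["contact_force"],st["grip_width"])
c,s=np.cos(np.radians(a)),np.sin(np.radians(a)); d=np.array([.5151,.238])-st["ee_pos"][:2]; print("tool dx,dy",d@[-c,-s],d@[-s,c])
C=cam("wrist",st); ox,oy,k=180,120,3
o=cv2.convertScaleAbs(cv2.resize(im[oy:oy+180,ox:ox+200],None,fx=k,fy=k,interpolation=cv2.INTER_CUBIC),alpha=1.3)
e=st["ee_pos"]; R_=[(-.04,.04,-.0075,.0075,.046,(0,255,0)),(-.04,.04,.0625,.0775,.046,(0,255,0)),(-.04,.04,-.0775,-.0625,.046,(0,255,0))]
draw(o,C,ox,oy,(.5145,.238,np.radians(3.7)),R_,k)
zb=e[2]-.0511
draw(o,C,ox,oy,(e[0]-.0006,e[1],np.radians(a)),[(-.038,.038,-.006,.006,zb,(255,255,0)),(-.038,.038,-.006,.006,zb+.014,(255,255,0)),(-.012,.012,-.006,.006,zb+.084,(255,0,255))],k)
cv2.imwrite("pics/ov5.png",o)
```

```text
[0.51449675 0.23743228 0.14616036] -356.3586440885236 [ 0.24544407 -0.49628115 -0.45077013] 0.011494884160457103
tool dx,dy -0.0006380882388412866 0.0005282571546697823
```

View pics/ov5.png

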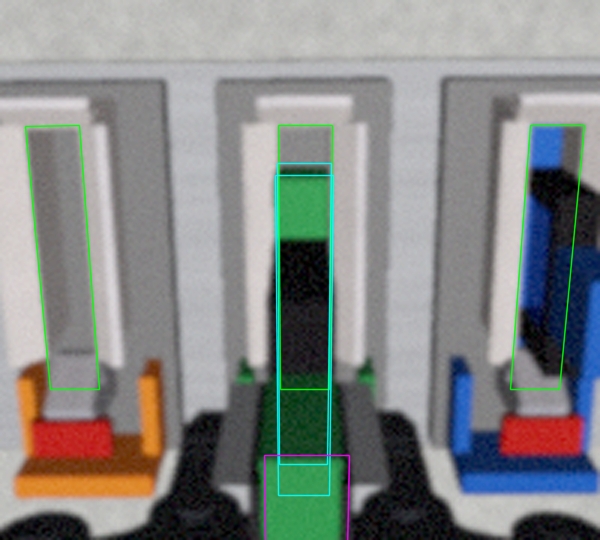

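Request:
{"op": "move_arm", "data": {"rows": [[[-0.0006,0.0004,0.01,0,0],[-0.0006,0.0004,0.02,0,0],[-0.0006,0.0004,0.03,0,0],[-0.0006,0.0004,0.036,0,0],[-0.0006,0.0004,0.042,0,0],[-0.0006,0.0004,0.046,0,0],[-0.0006,0.0004,0.05,0,0],[-0.0006,0.0004,0.05,0,0]]]}}

```text
t: 9.4
ee_pos: [0.5147, 0.2389, 0.0955]
ee_rot: [0.101, -3.139, 0.0]
contact_force: [-2.7, -1.2, -1.6]
grip_width: 0.0114
```

Request:
{"op": "move_arm", "data": {"rows": [[[0,0,0.003,0,0],[0,0,0.006,0,0],[0,0,0.009,0,0],[0,0,0.012,0,0],[0,0,0.015,0,0],[0,0,0.018,0,0],[0,0,0.021,0,0],[0,0,0.024,0,0],[0,0,0.0265,0,0],[0,0,0.0265,0,0],[0,0,0.0265,0,0]]]}}

```text
t: 10.5
ee_pos: [0.5154, 0.239, 0.0695]
ee_rot: [-0.101, 3.14, 0.0]
contact_force: [1.4, 0.0, -0.9]
grip_width: 0.0109
```

Run:
```python
from h import *
st=robot.state(); print(st["ee_pos"],st["contact_force"],st["ft_torque"],st["grip_width"])
```

```text
[0.51536372 0.23900288 0.06951881] [ 1.44329064  0.02072381 -0.90262816] [ 0.0467495   0.00847487 -0.0201859 ] 0.01091384870639815
```

Request:
{"op": "move_arm", "data": {"rows": [[[0,0,0.0015,0,0],[0,0,0.003,0,0],[0,0,0.003,0,0],[0,0,0.003,0,0]]]}}

```text
t: 10.9
ee_pos: [0.5155, 0.2392, 0.069]
ee_rot: [-0.101, 3.137, 0.001]
contact_force: [-12.4, -2.9, 38.1]
grip_width: 0.0113
```

Request:
{"op": "move_arm", "data": {"rows": [[[0,0,-0.002,0,0],[0,0,-0.002,0,0.03],[0,0,-0.002,0,0.03],[0,0,-0.002,0,0.03],[0,0,-0.002,0,0.03],[0,0,-0.002,0,0.03],[0,0,-0.03,0,0.03],[0,0,-0.06,0,0.03],[0,0,-0.09,0,0.03],[0,0,-0.11,0,0.03],[0,0,-0.11,0,0.03],[0,0,-0.11,0,0.03]]]}}

```text
t: 12.1
ee_pos: [0.5152, 0.239, 0.1762]
ee_rot: [-0.101, 3.14, 0.0]
contact_force: [0.0, -0.8, 0.3]
grip_width: 0.0302
```

Run:
```python
from h import *
st=robot.state(); im=optics.get_image("wrist")[:,:,::-1].copy(); cv2.imwrite("pics/w6.png",im)
a=np.degrees(2*np.arctan2(st["ee_rot"][1],st["ee_rot"][0])-np.pi); print(st["ee_pos"],a,st["contact_force"],st["grip_width"])
C=cam("wrist",st)
x,y=.5148,.239
for p,z in [((x,y),.102),((x-.0698*np.sin(.0646),y+.07*.998),.102)]:
    uv=w2px(C,[*p,z]); print(uv, fitquad(im,C,uv,z,0,0,np.radians(3.7),win=18))
cv2.imwrite("pics/w6c.png",cv2.convertScaleAbs(cv2.resize(im[120:300,180:400],None,fx=3.6,fy=3.3,interpolation=cv2.INTER_CUBIC),alpha=1.3))
```

```text
[0.51517138 0.23896926 0.17622831] 3.689016157664906 [ 0.04066108 -0.82581387  0.31971394] 0.030223700918678303
[280.74497188 216.58325428] (array([0.51558846, 0.23825224]), array([0.02394965, 0.01133384]))
[369.6763857  216.58363359] (array([0.50891891, 0.30761903]), array([0.02320328, 0.01120529]))
```

View pics/w6c.png

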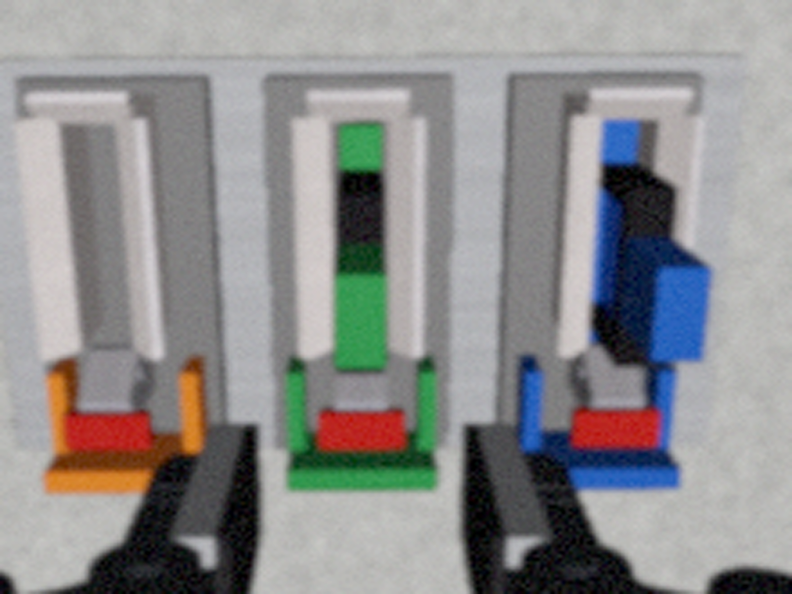

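Request:
{"op": "move_arm", "data": {"rows": [[[0.007,-0.045,0,-1,0.04],[0.014,-0.09,0,-2,0.06],[0.021,-0.135,0,-3,0.06],[0.028,-0.18,0,-4,0.06],[0.035,-0.225,0,-5,0.06],[0.042,-0.27,0,-6,0.06],[0.049,-0.315,0,-7,0.06],[0.056,-0.36,0,-8,0.06],[0.063,-0.4,0,-9,0.06],[0.0707,-0.44,0.0,-10.1,0.06],[0.0707,-0.461,0.02,-10.1,0.06],[0.0707,-0.461,0.046,-10.1,0.06],[0.0707,-0.461,0.046,-10.1,0.06],[0.0707,-0.461,0.046,-10.1,0.06],[0.0707,-0.461,0.046,-10.1,0.06]]]}}

```text
t: 13.65
ee_pos: [0.4746, -0.2253, 0.1313]
ee_rot: [-0.378, 3.118, -0.001]
contact_force: [-1.4, -0.1, -0.2]
grip_width: 0.0598
```

```bash
cat > m.py <<'E'
from h import *
import sys
tx,ty,z,yaw,name=*map(float,sys.argv[1:5]),sys.argv[5]
st=robot.state(); im=optics.get_image("wrist")[:,:,::-1].copy(); cv2.imwrite(f"pics/{name}.png",im)
a=np.degrees(2*np.arctan2(st["ee_rot"][1],st["ee_rot"][0])-np.pi); print(st["ee_pos"],a%360,st["grip_width"])
C=cam("wrist",st); uv=w2px(C,[tx,ty,z]); p,s=fitquad(im,C,uv,z,0,0,np.radians(yaw),win=18); print("tab",p,s)
c,s=np.cos(np.radians(a)),np.sin(np.radians(a)); d=p-st["ee_pos"][:2]; print("tool dx,dy",d@[-c,-s],d@[-s,c])
E
python3 m.py .4743 -.2257 .09 13.85 w7
```

```text
[ 0.47458125 -0.22531447  0.13131287] 13.83499521265785 0.059809458057343994
tab [ 0.47426343 -0.22625821] [0.02317988 0.01089141]
tool dx,dy 0.0005342667175057491 -0.0008403581074359783
```

Request:
{"op": "move_arm", "data": {"rows": [[[0.0005,-0.0008,0.03,0,0.05],[0.0005,-0.0008,0.06,0,0.05],[0.0005,-0.0008,0.0742,0,0.05],[0.0005,-0.0008,0.0742,0,0.05],[0.0005,-0.0008,0.0742,0,0.03],[0.0005,-0.0008,0.0742,0,0.01],[0.0005,-0.0008,0.0742,0,0.0],[0.0005,-0.0008,0.0742,0,0.0],[0.0005,-0.0008,0.0742,0,0.0],[0.0005,-0.0008,0.0742,0,0.0],[0.0005,-0.0008,0.0742,0,0.0],[0.0005,-0.0008,0.0742,0,0.0]]], "squeeze": 60}}

```text
t: 14.9
ee_pos: [0.4746, -0.227, 0.0574]
ee_rot: [-0.377, 3.117, -0.002]
contact_force: [-0.8, 0.4, 7.7]
grip_width: 0.0113
```

Request:
{"op": "move_arm", "data": {"rows": [[[0,0,-0.03,0,0],[0,0,-0.06,0,0],[0,0,-0.09,0,0],[-0.013,0.035,-0.09,1,0],[-0.026,0.07,-0.09,2,0],[-0.039,0.105,-0.09,3,0],[-0.052,0.14,-0.09,4,0],[-0.065,0.175,-0.09,5,0],[-0.078,0.21,-0.09,6,0],[-0.091,0.245,-0.09,7,0],[-0.104,0.28,-0.09,8,0],[-0.117,0.315,-0.09,9,0],[-0.13,0.35,-0.09,10.1,0],[-0.138,0.3734,-0.09,10.1,0],[-0.138,0.3734,-0.09,10.1,0],[-0.138,0.3734,-0.09,10.1,0],[-0.138,0.3734,-0.09,10.1,0]]]}}

```text
t: 16.6
ee_pos: [0.5189, 0.1683, 0.1465]
ee_rot: [-0.1, 3.14, -0.0]
contact_force: [-0.6, -0.3, -0.1]
grip_width: 0.0114
```

Run:
```python
from h import *
st=robot.state()
a=2*np.arctan2(st["ee_rot"][1],st["ee_rot"][0])-np.pi; print(st["ee_pos"],np.degrees(a)%360,st["grip_width"])
c,s=np.cos(a),np.sin(a); d=np.array([.5195,.1686])-st["ee_pos"][:2]; print(d@[-c,-s],d@[-s,c])
```

```text
[0.51893713 0.16832841 0.14650872] 3.656325923005441 0.011362668035897748
-0.0005790428553913043 0.00023514368119638198
```

Request:
{"op": "move_arm", "data": {"rows": [[[-0.0006,0.0003,0.01,0,0],[-0.0006,0.0003,0.02,0,0],[-0.0006,0.0003,0.03,0,0],[-0.0006,0.0003,0.036,0,0],[-0.0006,0.0003,0.042,0,0],[-0.0006,0.0003,0.046,0,0],[-0.0006,0.0003,0.05,0,0],[-0.0006,0.0003,0.05,0,0]]]}}

```text
t: 17.4
ee_pos: [0.5191, 0.1693, 0.0958]
ee_rot: [0.101, -3.139, 0.0]
contact_force: [-1.2, 0.4, -0.4]
grip_width: 0.0115
```

Request:
{"op": "move_arm", "data": {"rows": [[[0,0,0.003,0,0],[0,0,0.006,0,0],[0,0,0.009,0,0],[0,0,0.012,0,0],[0,0,0.015,0,0],[0,0,0.018,0,0],[0,0,0.021,0,0],[0,0,0.024,0,0],[0,0,0.0268,0,0],[0,0,0.0268,0,0],[0,0,0.0268,0,0]]]}}

```text
t: 18.5
ee_pos: [0.5199, 0.1694, 0.0695]
ee_rot: [-0.101, 3.139, 0.0]
contact_force: [0.0, -0.8, -0.5]
grip_width: 0.0113
```

Request:
{"op": "move_arm", "data": {"rows": [[[0,0,0.0015,0,0],[0,0,0.0025,0,0],[0,0,0.0025,0,0],[0,0,0.0025,0,0]]]}}

```text
t: 18.9
ee_pos: [0.52, 0.1694, 0.0694]
ee_rot: [-0.101, 3.137, 0.0]
contact_force: [-13.0, -2.3, 40.9]
grip_width: 0.0112
```

Floor contact, as with green. Now I release, rise and check.

Request:
{"op": "move_arm", "data": {"rows": [[[0,0,-0.002,0,0],[0,0,-0.002,0,0.03],[0,0,-0.002,0,0.03],[0,0,-0.002,0,0.03],[0,0,-0.002,0,0.03],[0,0,-0.002,0,0.03],[0,0,-0.03,0,0.03],[0,0,-0.06,0,0.03],[0,0,-0.09,0,0.03],[0,0,-0.11,0,0.03],[0,0.035,-0.11,0,0.03],[0,0.07,-0.11,0,0.03],[0,0.07,-0.11,0,0.03],[0,0.07,-0.11,0,0.03]]]}}

```text
t: 20.3
ee_pos: [0.5148, 0.2396, 0.1767]
ee_rot: [0.103, -3.14, 0.0]
contact_force: [0.3, -0.5, -0.4]
grip_width: 0.0299
```

```bash
python3 m.py .5195 .1688 .102 3.7 w8
python3 - <<'E'
from h import *
v=robot.state(); C=cam("wrist",v); im=cv2.imread("pics/w8.png")
for n,p in [("green",(.5156,.2383)),("blue",(.5089,.3076))]:
    print(n,fitquad(im,C,w2px(C,[*p,.102]),.102,0,0,np.radians(3.7),win=18))
hsv=cv2.cvtColor(im,cv2.COLOR_BGR2HSV)
m=(((hsv[...,0]<5)|(hsv[...,0]>174))&(hsv[...,1]>150)&(hsv[...,2]>60)).astype(np.uint8)
n,l,s,c=cv2.connectedComponentsWithStats(m)
t=np.radians(3.7)
for i in range(1,n):
    if s[i,4]>60:
        p=px2w(C,c[i],.05); print(s[i],"pad along,across",p[:2]@[np.cos(t),np.sin(t)],p[:2]@[-np.sin(t),np.cos(t)])
cv2.imwrite("pics/w8c.png",cv2.convertScaleAbs(cv2.resize(im[120:300,180:400],None,fx=3.6,fy=3.3,interpolation=cv2.INTER_CUBIC),alpha=1.3))
E
```

```text
[0.51480843 0.23955779 0.17670617] 3.76910199190786 0.029932258943339018
tab [0.52318674 0.1691646 ] [0.02965576 0.01191574]
tool dx,dy -0.003732830038137625 -0.07079168434556292
green (array([0.5159158 , 0.23774682]), array([0.02403295, 0.01116587]))
blue (array([0.50910582, 0.30703368]), array([0.0234804 , 0.01124172]))
[198 245  24  12 244] pad along,across 0.5831941215428854 0.1334263264393156
[268 244  24  12 257] pad along,across 0.5826199390335045 0.20411040501557368
[338 244  24  12 245] pad along,across 0.5821521313144693 0.27479210458245645
```

View pics/w8c.png

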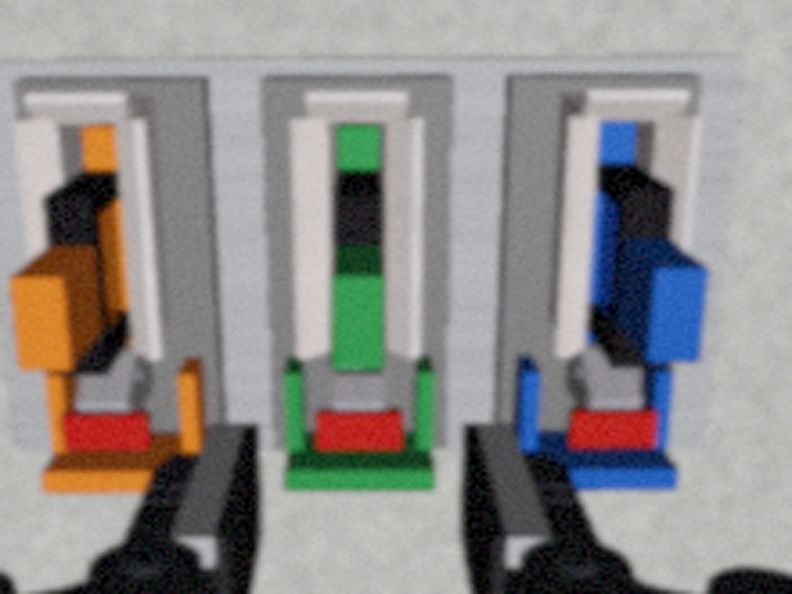

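```bash
python3 -c "
from workcell import job
print(job.job_done())"
```

```text
the job is handed in; nothing more can be done
None
```

I moved the green cassette and then the amber one from the stand into their own docks. Each went down past its latch to a firm stop on the slot floor. I released both, raised the gripper clear and handed the job in at about 20 s on the robot clock.

**Seating:** pressing down at the end gave 38 N (green) and 41 N (amber) at the wrist, with the fingers at the height expected for a cassette fully home. I pressed harder than the 4–8 N the latch needs. The 41 N reading is on the wrist, well below its 120 N limit.

**Latches:** in the last wrist picture all three red pads line up along the slots to about 1 mm. I took that as all three latches closed, with the untouched blue one as the reference.

**Cassette positions:** green's tab measured about 1 mm along and 1 mm across from my estimate of its slot centre. Blue's tab was steady between pictures. I did not look at the objective and the oil bottle again, but the arm never went near them.

**Checks that disagreed:**
- The final fit of the amber tab was off by about 4 mm along the slot. It measured 30 mm long instead of 24, because its colour ran into the dock's amber end block. I relied on the picture, the arm position and the floor contact instead.
- My slot centre estimate along the slot was only good to about 1–2 mm.

I viewed 12 pictures, two over the budget of 10.

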